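# Pack the shielded vial pots into the courier crate

### The arm

A 6-joint arm with a two-finger parallel gripper is mounted at the origin on a cart in front of the work surface, level with it; the furniture and walls round the work are solid. World frame = base frame: x ahead of the robot, y to its left, z up, the work surface at z = 0. Lengths are in m, angles in rad, forces in N, time in s.
With the tool pointing down it reaches from about 0.35 to 0.775 m from the base axis. Payload 7.3 kg.
Tool frame: the origin (TCP) lies at the centre of the arm's flange, where the gripper is bolted on; the fingertips stand 178 mm ahead of it and the grasp point (between the pads) lies 159 mm ahead of it; x points along the fingers, y is the direction in which the jaws open and shut, and the axes are right-handed (so a half turn about x gives the same grasp; the last joint's range is limited). The gripper opens to 92 mm and grips with 3 to 60 N. Pads are 19 mm wide; open, the fingers measure 130 mm over their backs; the gripper's body (75 mm by 190 mm) begins 47 mm behind the grasp point.
Start: joints at [-1.346, 0.342, 1.524, -0, 1.275, -0.146], TCP at [0.19, -0.489, 0.405] pointing down, gripper open.
Joint ranges: [-2.53, 2.53], [-0.77, 2.02], [0.04, 2.7], [-1, 4.14], [0.28, 2.66], [-3.11, 3.11]. Speed limits (rad/s): [2.57, 2.57, 3.14, 3.14, 3.14, 3.14].

### API

Orientations are given as [roll, pitch, yaw] about the fixed x, y, z axes, in that order (R = Rz(yaw) Ry(pitch) Rx(roll)).
In Python, from cell import readout, cams, workorder gives the robot as it stands.
- The arm moves only by the shell command python3 -m inch 'ROWS' [FORCE]. ROWS is text: rows parted by semicolons, each of 5 numbers parted by spaces: the shift along the world's x, y, z in mm, then the turn about the world's z in rad, then the opening, from 0 (shut) to 1 (fully open). A call has 1 to 8 rows; each row shifts and turns the commanded pose from where the row before left it; what a row does not reach is not made up. A row lasts 1/12 s, in which the tool goes at most 41.7 mm and 7.16 degrees, less where a joint would pass 70% of its speed; a pose out of reach is approached as far as the arm can. A call is refused whole if a number of a shift passes 41.7 or a number of a turn 0.125, either way. A call with a gripper value outside its range is refused whole. The fingers move at their own pace and stop on an object; FORCE is the grip in N (left out, the last holds). Time passes only in rows, so rows that do not move let the fingers close. It gives the time, the measured TCP pose, the force and the opening at its end, in the units of the state.
- readout.observe(): the state, without advancing time (a new reading comes with each control period).
- cams.read_camera(name): name is "side" or "top" or "wrist"; returns a dict with "color" (480x640x3 uint8, red, green, blue), "fx", "fy", "cx", "cy" (pixels), "world_to_cam" (4x4, takes a point from world to camera coordinates); the wrist camera has in their place "T_tool_cam" (4x4, takes a point from camera to tool coordinates, whose origin is the TCP and whose axes are the tool frame's). Camera axes: x right, y down, z forward; pixel columns grow to the right and rows downward; lengths in m; the calibration is good to about 2 mm. The wrist camera is an equidistant fisheye: a pixel r from the principal point sees the ray r / f radians off the axis. A picture is of the moment at which its call begins: read the wrist's pose just before it. There is no depth.
- workorder.hand_in(): hands the job in, once; it reports no verdict.
The state is a dict: "time": time; "qpos": joint angles; "qvel": joint speeds; "joint_efforts": joint torques, N m; "tool_pos": TCP position; "tool_rot": TCP orientation; "contact_force": force on the tool from outside, world axes, zero at the start; "torque": the same for the moment, N m; "opening": finger opening in m.
Only numpy, scipy, OpenCV 4.12 (cv2) and the standard library are available. Lean on these libraries where they do the work, as an engineer would, in place of code of your own. Each camera call takes 0.05 s, during which the arm holds its last target.

### The job

Two lead pots still have to go into the courier crate, one standing and one lying on its side. Stand them upright in the two free cells, one in each, and press each one down past its spring leaf until you feel its base bear firmly on the shimmed rubber seat at the bottom. Do not drop or ram them, do not tip the standing one over, and leave the other things on the worktop where they are.

Things in the scene. Friction and masses are not known exactly. Their poses are not given: they have to be found in the camera images.
- crate: Stainless crate fixed to the worktop, 128 (x) x 142 (y) x 46 mm high, 2 x 2 cells, one pot to a cell. Origin mid underside, z up; at yaw 0 x points away from the robot (near and far cells), y to the left. Walls 5 mm thick with rounded tops 46 mm above the worktop, steel cell floors 8 mm above it. A cell is 54 mm long in x, 53.5 mm wide in y between the outer side wall and a 25 mm wide rib along x in the middle
- keeper_near_left (a joint): Spring leaf of the near left cell, m: 0 free, about 0.004 with a pot in the cell. Bent steel strip 26 mm wide (all four cells have one) that slopes out of the rib from 42 mm above the worktop to 7.5 mm proud of it at 20 mm. A pot pushes it back and is then held against the outer wall by about 9 N
- keeper_far_right (a joint): The same leaf of the far right cell. A pot that is only let go in the cell's mouth sticks on the leaf or stands askew. To slide it down past the leaf takes up to 22 N in all (its own weight of 5.5 to 8.5 N helps), then it meets the seat cushion; it stays down when let go
- seat_near_left: Seat of the near left cell: a black rubber cushion, 48 x 40 mm, on shims; the pot's base must bear on it. Unloaded its top lies 3 to 9 mm above the steel floor, different in each cell and each time and not reported (this origin, 4.5 mm under the floor's surface, does not show it): feel for it. It yields 5 N per mm, 3 mm at most, then is hard
- seat_far_right: The same seat of the far right cell, shimmed to its own height (top 3 to 9 mm above the steel floor, not reported). More than 70 N on a cushion is ramming
- cell_near_left (a point): Free cell, near row, left column: its origin is the point on the cell's steel floor, 8 mm above the worktop, below the centre of a seated pot (pot against the outer side wall), z up
- cell_far_right (a point): Free cell, far row, right column: its origin is the point on the cell's steel floor, 8 mm above the worktop, below the centre of a seated pot (pot against the outer side wall), z up
- pot_standing_mid (a point): Centre, 46 mm above the base, of the loose pot that stands upright on the worktop: grey round lead pot with a domed lid that is fast on it and a small knob: 50 mm in diameter, 92 mm tall with the knob; its straight side can be gripped up to 70 mm from the base. About 0.7 kg. z points from base to lid
- pot_lying_mid (a point): Centre, 46 mm from the base, of the loose pot that lies on its side on the worktop, its axis 25 mm above it: the same grey round lead pot with a domed lid that is fast on it and a small knob: 50 mm in diameter, 92 mm tall with the knob; its straight side can be gripped up to 70 mm from the base. About 0.7 kg. Its z axis points from base to lid, level at the start; the x axis then points down
- pot_standing: The same standing pot; origin at the centre of its base, z from base to lid
- pot_lying: The same lying pot; origin at the centre of its base, z from base to lid
- packed_near_right: A pot of the same kind, fast in the near right cell of the crate; origin at the centre of its base, z up; it rises 54 mm above the walls
- packed_far_left: A pot of the same kind, fast in the far left cell of the crate; origin at the centre of its base, z up; it rises 54 mm above the walls
- survey_meter: Bystander: yellow and black hand monitor, 120 x 66 x 56 mm; origin under its middle
- dropper_bottle: Bystander: small brown bottle with a black dropper, 33 mm in diameter, 102 mm tall; origin at the centre of its base
- marker: Bystander: white marker pen with a black cap, lying flat, 135 mm long, 17 mm thick; origin under its middle
- timer: Bystander: white digital timer, 35 x 62 x 58 mm; origin under its middle
- finger_dosimeter: Bystander: blue badge with a clip, lying flat, 52 x 36 x 9 mm; origin under its middle

How it is judged:
By the outcome, as a careful person would: the job done as asked, in the order asked, and still so for the second after the job is handed in, with the robot touching nothing.
It also fails if it takes over 59 s, if anything falls off the work surface, if the arm or the gripper's body presses on something with over 40 N, if the wrist force passes 120 N, or if a joint passes its speed limit or range.

## Working session

There is one attempt and no reset: what is moved stays moved. The work goes in short steps, Python scripts to look and compute and a shell command to move; the robot and the scene stay as the last step left them, time stands still between calls to the robot, and variables do not carry over. Pictures are saved under pics/ and viewed, and the job is handed in when it is done.

```bash
ls; mkdir -p pics; python3 - <<'E'
from cell import readout,cams
import cv2
print(readout.observe())
for n in ["side","top","wrist"]:
    d=cams.read_camera(n); cv2.imwrite(f"pics/{n}0.png",d["color"][:,:,::-1]); print(n,{k:(v if k!="color" else 0) for k,v in d.items()})
E
```

```text
pics
{'time': 0.0, 'qpos': array([-1.34601828e+00,  3.42730760e-01,  1.52501277e+00, -2.10596265e-05,
        1.27540390e+00, -1.46014086e-01]), 'qvel': array([ 8.03875168e-05, -1.35195748e-03, -7.19075089e-04, -9.80370047e-04,
        1.00475352e-04, -1.73413791e-03]), 'joint_efforts': array([-2.85335656e-03, -4.31245780e+01, -2.44226468e+01,  7.14635476e-02,
        5.58848656e-02, -9.45582701e-05]), 'tool_pos': array([ 0.19021682, -0.48918512,  0.40404206]), 'tool_rot': array([-1.70385881,  1.56924142,  1.80853213]), 'contact_force': array([-0.35069333, -0.1740318 ,  1.04320258]), 'torque': array([-0.01503033,  0.01949634,  0.00332429]), 'opening': 0.09217202834320187}
side {'color': 0, 'fx': 516.6772581115845, 'fy': 516.6772581115845, 'cx': 325.9356206166998, 'cy': 236.63325187586892, 'world_to_cam': array([[-0.81375095, -0.58115107,  0.00853352,  0.4211621 ],
       [-0.47218758,  0.65247251, -0.59272127,  0.316307  ],
       [ 0.33889272, -0.48635692, -0.80536245,  1.11230228],
       [ 0.        ,  0.        ,  0.        ,  1.        ]])}
top {'color': 0, 'fx': 528.3735328899721, 'fy': 528.3735328899721, 'cx': 320.36118588673787, 'cy': 236.19687134794498, 'world_to_cam': array([[-0.07840795, -0.99691313, -0.00404924,  0.02291037],
       [-0.97704576,  0.07765112, -0.1983731 ,  0.53893901],
       [ 0.19807518, -0.01159774, -0.98011822,  1.18403616],
       [ 0.        ,  0.        ,  0.        ,  1.        ]])}
wrist {'color': 0, 'fx': 371.64829954431775, 'fy': 371.64829954431775, 'cx': 317.49453898093327, 'cy': 239.7540882775167, 'T_tool_cam': array([[-6.49358433e-04, -2.60715519e-01,  9.65415453e-01,
         2.02256213e-02],
       [ 9.99999754e-01, -4.24215103e-04,  5.58059032e-04,
        -1.90187599e-04],
       [ 2.64049166e-04,  9.65415578e-01,  2.60715730e-01,
        -7.15962128e-02],
       [ 0.00000000e+00,  0.00000000e+00,  0.00000000e+00,
         1.00000000e+00]])}
```

View pics/side0.png

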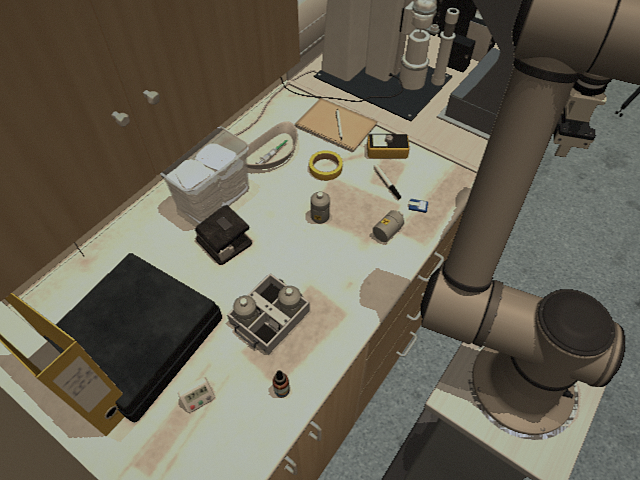

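View pics/top0.png

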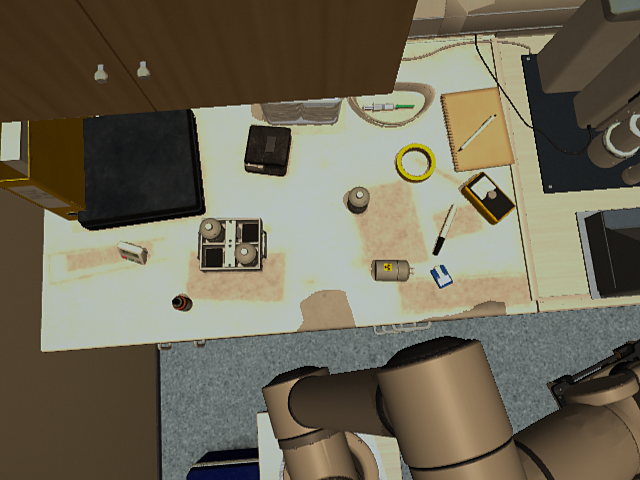

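View pics/wrist0.png

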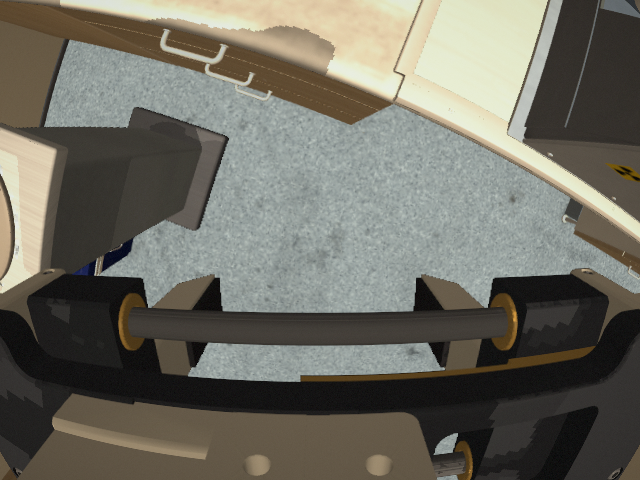

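Side and top show the crate (top view near (230,245)), the standing pot (357,200), the lying pot (390,271, knob to the right), the bottle at (182,302) and the timer at (132,250). I'll zoom in to get pixels.

```bash
python3 - <<'E'
import cv2
t=cv2.imread("pics/top0.png"); s=cv2.imread("pics/side0.png")
cv2.imwrite("pics/tc.png",cv2.resize(t[205:285,185:285],None,fx=7,fy=7,interpolation=cv2.INTER_CUBIC))
cv2.imwrite("pics/tp.png",cv2.resize(t[180:290,335:465],None,fx=5,fy=5,interpolation=cv2.INTER_CUBIC))
cv2.imwrite("pics/sc.png",cv2.resize(s[265:360,220:320],None,fx=6,fy=6,interpolation=cv2.INTER_CUBIC))
cv2.imwrite("pics/sp.png",cv2.resize(s[180:250,300:440],None,fx=5.5,fy=5.5,interpolation=cv2.INTER_CUBIC))
E
```

```text
(no output)
```

View pics/tc.png

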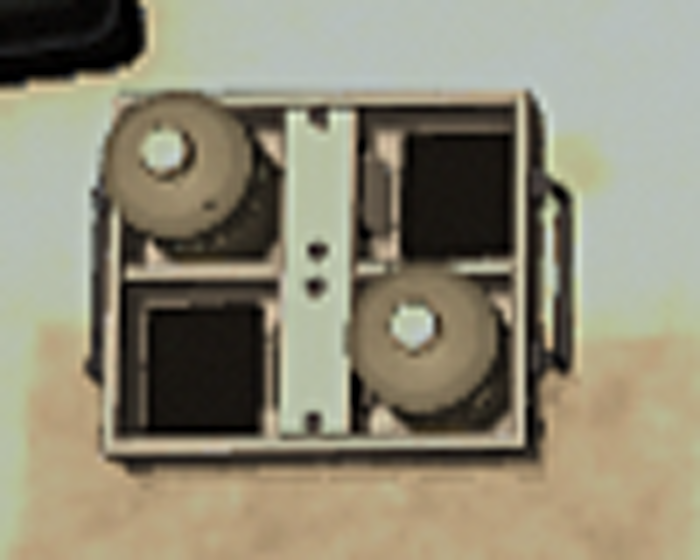

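View pics/tp.png

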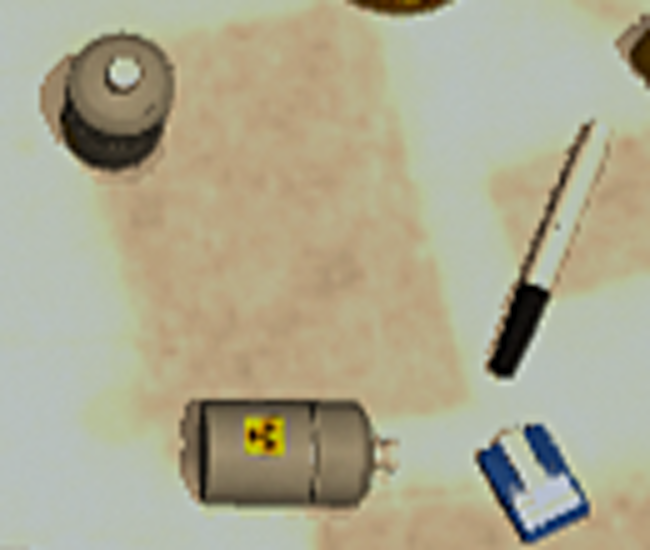

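View pics/sc.png

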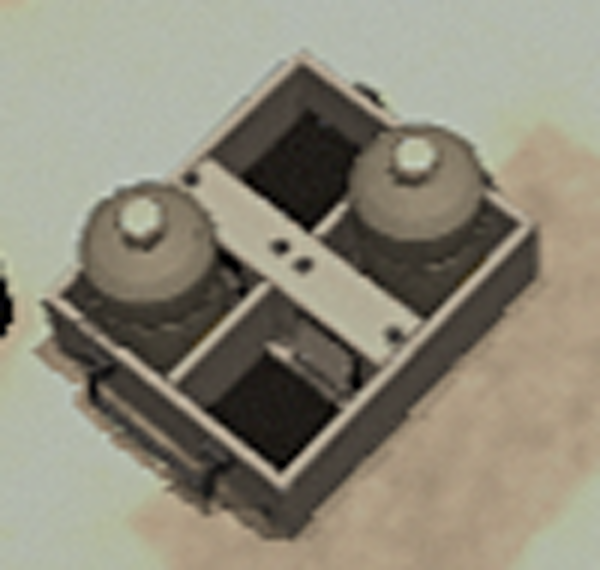

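View pics/sp.png

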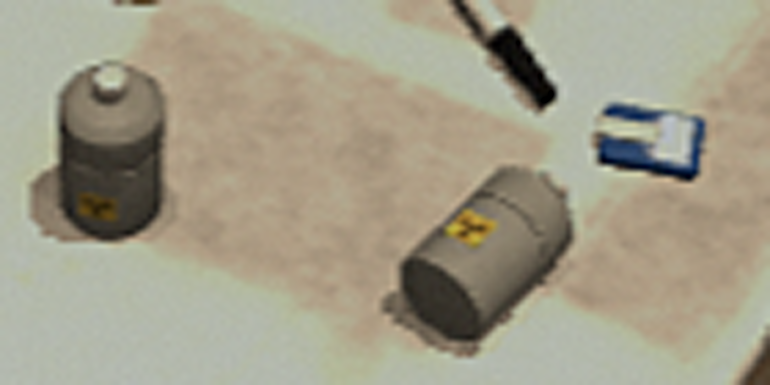

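```bash
cat > h.py <<'E'
import numpy as np, cv2
from cell import readout,cams
from scipy.spatial.transform import Rotation as R
def ray(d,u,v):
    W=d["world_to_cam"]; r=np.array([(u-d["cx"])/d["fx"],(v-d["cy"])/d["fy"],1.])
    return -W[:3,:3].T@W[:3,3], W[:3,:3].T@r
def onz(d,u,v,z):
    o,r=ray(d,u,v); return o+r*(z-o[2])/r[2]
def tri(rays):
    A=0;b=0
    for o,r in rays:
        r=r/np.linalg.norm(r); P=np.eye(3)-np.outer(r,r); A=A+P; b=b+P@o
    return np.linalg.solve(A,b)
def wray(d,tp,tr,u,v):  # wrist fisheye ray in world
    x=u-d["cx"]; y=v-d["cy"]; r=np.hypot(x,y); t=r/d["fx"]
    c=np.array([np.sin(t)*x/max(r,1e-9),np.sin(t)*y/max(r,1e-9),np.cos(t)])
    M=R.from_euler('xyz',tr).as_matrix(); T=d["T_tool_cam"]
    return tp+M@T[:3,3], M@T[:3,:3]@c
def wonz(d,tp,tr,u,v,z):
    o,r=wray(d,tp,tr,u,v); return o+r*(z-o[2])/r[2]
E
python3 - <<'E'
from h import *
np.set_printoptions(precision=4,suppress=True)
t=cams.read_camera("top"); s=cams.read_camera("side")
f=lambda p,o,k:((p[0]+.5)/k-.5+o[0],(p[1]+.5)/k-.5+o[1])
tc=lambda *p:f(p,(185,205),7); tp=lambda *p:f(p,(335,180),5); sc=lambda *p:f(p,(220,265),6); sp=lambda *p:f(p,(300,180),5.5)
print("crate top"); 
for n,p in dict(FR=(528,95),NR=(526,450),NL=(106,450),FL=(118,95)).items(): print(n,onz(t,*tc(*p),.046))
print("crate side")
for n,p in dict(FR=(302,52),NR=(540,232),NL=(285,488),FL=(46,303)).items(): print(n,onz(s,*sc(*p),.046))
print("pots packed knob"); 
for a,b in (((165,150),(142,217)),((413,323),(413,155))): print(onz(t,*tc(*a),.105),onz(s,*sc(*b),.105),tri([ray(t,*tc(*a)),ray(s,*sc(*b))]))
print("standing",onz(t,*tp(124,72),.09),onz(s,*sp(108,80),.09),tri([ray(t,*tp(124,72)),ray(s,*sp(108,80))]))
print("lying base/top-line/knob")
for p,z in (((205,400),.025),((205,505),.025),((315,400),.025),((315,507),.025),((397,455),.025),((183,452),.025)): print(onz(t,*tp(*p),z))
print("side sticker",tri([ray(t,*tp(265,436)),ray(s,*sp(470,227))]))
E
```

```text
crate top
FR [0.5957 0.1198 0.046 ]
NR [0.4745 0.1273 0.046 ]
NL [0.4855 0.2668 0.046 ]
FL [0.6068 0.2587 0.046 ]
crate side
FR [0.5948 0.1198 0.046 ]
NR [0.4711 0.1295 0.046 ]
NL [0.4831 0.2663 0.046 ]
FL [0.6022 0.261  0.046 ]
pots packed knob
[0.5722 0.2314 0.105 ] [0.5697 0.2335 0.105 ] [0.5726 0.2321 0.1005]
[0.5094 0.1545 0.105 ] [0.507  0.1567 0.105 ] [0.5095 0.1549 0.1004]
standing [ 0.6238 -0.1169  0.09  ] [ 0.623  -0.1171  0.09  ] [ 0.6235 -0.1171  0.0899]
lying base/top-line/knob
[ 0.478  -0.1464  0.025 ]
[ 0.4281 -0.1415  0.025 ]
[ 0.4738 -0.1985  0.025 ]
[ 0.4231 -0.193   0.025 ]
[ 0.4446 -0.2344  0.025 ]
[ 0.454  -0.1336  0.025 ]
side sticker [ 0.4551 -0.1694  0.0519]
```

```bash
python3 - <<'E'
from h import *
s=readout.observe(); M=R.from_euler('xyz',s["tool_rot"]).as_matrix(); print(np.round(M,3),s["time"],s["tool_pos"])
E
```

```text
[[-0.     0.362 -0.932]
 [ 0.001 -0.932 -0.362]
 [-1.    -0.001 -0.   ]] 0.25 [ 0.19024214 -0.48926251  0.40441544]
```

```bash
python3 -m inch '20 24 0 0 1;25 30 0 0 1;25 30 0 0 1;25 30 0 0 1;25 30 0 0 1;25 30 0 0 1;25 30 0 0 1;25 30 0 0 1'; python3 -m inch '20 35 0 0.03 1;15 37 0 0.03 1;15 37 0 0.03 1;15 37 0 0.03 1;15 37 0 0.03 1;15 37 0 0.03 1;10 37 0 0 1;10 37 0 0 1'
```

```text
time: 0.92
tool_pos: [0.3861, -0.2536, 0.4049]
tool_rot: [1.881, 1.57, -0.89]
contact_force: [0.6, -0.4, 0.0]
opening: 0.0915
time: 1.58
tool_pos: [0.5005, 0.0407, 0.4047]
tool_rot: [1.584, 1.571, -1.006]
contact_force: [0.6, -0.3, 0.4]
opening: 0.0919
```

```bash
python3 -m inch '0 35 0 0 1;0 35 0 0 1;0 30 0 0 1;0 20 0 0 1;0 0 0 0 1;0 0 0 0 1'; cat > look.py <<'E'
import sys
from h import *
s=readout.observe(); d=cams.read_camera("wrist"); n=sys.argv[1]
cv2.imwrite(f"pics/{n}.png",d["color"][:,:,::-1])
np.savez(f"pics/{n}.npz",tp=s["tool_pos"],tr=s["tool_rot"])
M=R.from_euler('xyz',s["tool_rot"]).as_matrix(); print(s["time"],s["tool_pos"],"yhead",np.arctan2(M[1,1],M[0,1]),s["contact_force"])
E
python3 look.py w1
```

```text
time: 2.08
tool_pos: [0.5, 0.1595, 0.4045]
tool_rot: [0.297, 1.57, -2.292]
contact_force: [-0.3, 0.1, 0.3]
opening: 0.0915
2.0833 [0.50004586 0.15952562 0.4045044 ] yhead -1.0175459446527961 [-0.34071127  0.13610996  0.27715106]
```

View pics/w1.png

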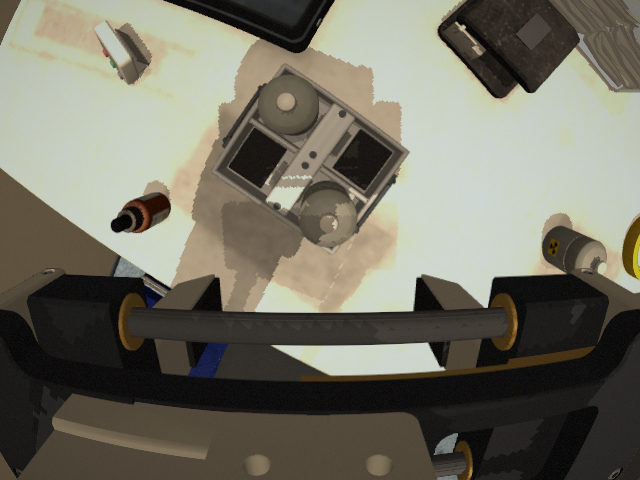

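```bash
python3 - <<'E'
import cv2
t=cv2.imread("pics/w1.png")
c=cv2.resize(t[55:260,205:415],None,fx=3.8,fy=2.9,interpolation=cv2.INTER_CUBIC)
c=cv2.resize(t[55:255,205:415],None,fx=3,fy=3,interpolation=cv2.INTER_CUBIC)
cv2.imwrite("pics/w1c.png",c)
E
```

```text
(no output)
```

View pics/w1c.png

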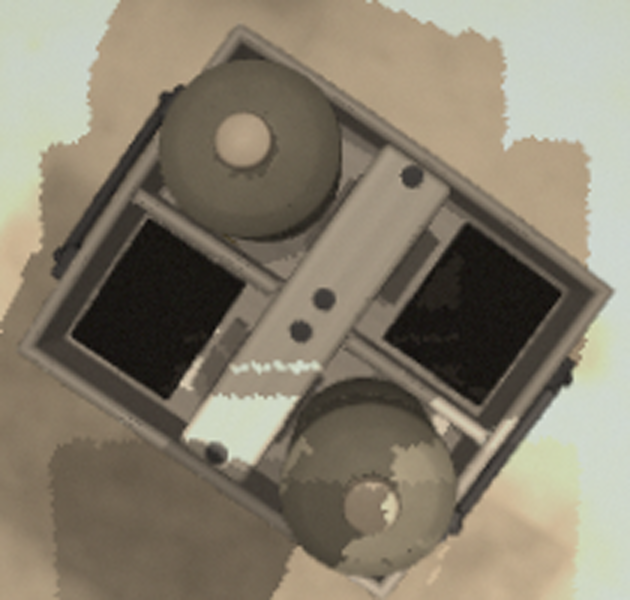

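```bash
python3 - <<'E'
from h import *
np.set_printoptions(precision=4,suppress=True)
d=cams.read_camera("wrist"); z=np.load("pics/w1.npz"); 
q=lambda u,v,h: wonz(d,z["tp"],z["tr"],(u+.5)/3-.5+205,(v+.5)/3-.5+55,h)
C={n:q(*p,.046) for n,p in dict(FL=(238,27),FR=(611,293),NL=(22,348),NR=(383,595)).items()}
for k,v in C.items(): print(k,v)
c=sum(C.values())/4; print("centre",c)
for a,b in (("NR","NL"),("FR","FL"),("NL","FL"),("NR","FR")): w=C[b]-C[a]; print(a,b,np.linalg.norm(w),np.arctan2(w[1],w[0])-(np.pi/2 if b[1]!=a[1] else 0))
print("mid",q(133,198,.046),q(490,438,.046),"ribends",q(388,147,.046),q(450,190,.046),q(183,438,.046),q(248,478,.046))
print("holes",q(324,299,.046),q(300,331,.046),q(411,177,.046),q(216,453,.046))
for n,P in dict(nl=[(150,222),(245,285),(165,398),(72,335)],fr=[(465,222),(562,292),(485,407),(385,337)]).items():
    P=np.array([q(*p,.014) for p in P]); print(n,P.mean(0)); print(P)
print("knobs",q(244,139,.1),q(371,506,.1))
E
```

```text
FL [0.6069 0.2604 0.046 ]
FR [0.598  0.1213 0.046 ]
NL [0.4884 0.2674 0.046 ]
NR [0.4795 0.1298 0.046 ]
centre [0.5432 0.1947 0.046 ]
NR NL 0.13787564470201694 -0.0642486508546607
FR FL 0.13933017552176474 -0.06367692656948232
NL FL 0.11871618874649134 -0.05903718751190177
NR FR 0.1187971754254694 -0.07128444674818432
mid [0.5457 0.2602 0.046 ] [0.5397 0.1286 0.046 ] ribends [0.5984 0.2024 0.046 ] [0.5972 0.1798 0.046 ] [0.4899 0.2092 0.046 ] [0.4896 0.1856 0.046 ]
holes [0.5489 0.1944 0.046 ] [0.5368 0.1955 0.046 ] [0.5943 0.1918 0.046 ] [0.4912 0.1981 0.046 ]
nl [0.5161 0.2398 0.014 ]
[[0.5402 0.257  0.014 ]
 [0.5382 0.2188 0.014 ]
 [0.4919 0.2225 0.014 ]
 [0.4941 0.2609 0.014 ]]
fr [0.57   0.1491 0.014 ]
[[0.5943 0.1683 0.014 ]
 [0.5924 0.1285 0.014 ]
 [0.5456 0.1293 0.014 ]
 [0.5476 0.1703 0.014 ]]
knobs [0.5753 0.2335 0.1   ] [0.5114 0.1562 0.1   ]
```

```bash
python3 -m inch '10 -35 0 0 1;10 -39 0 0 1;10 -39 0 0 1;10 -39 0 0 1;10 -39 0 0 1;10 -39 0 0 1;10 -39 0 0 1;10 -39 0 0 1'; python3 -m inch '0 0 0 0 1;0 0 0 0 1'; python3 look.py w2
```

```text
time: 2.85
tool_pos: [0.5797, -0.153, 0.4049]
tool_rot: [1.231, 1.57, -1.362]
contact_force: [1.8, 0.5, 0.8]
opening: 0.092
time: 3.02
tool_pos: [0.5797, -0.1529, 0.4041]
tool_rot: [-0.592, 1.57, 3.095]
contact_force: [-0.4, -0.0, -0.6]
opening: 0.0916
3.0167 [ 0.57973156 -0.15291937  0.40410486] yhead -1.0256958693302893 [-0.44793273 -0.02481297 -0.60220899]
```

View pics/w2.png

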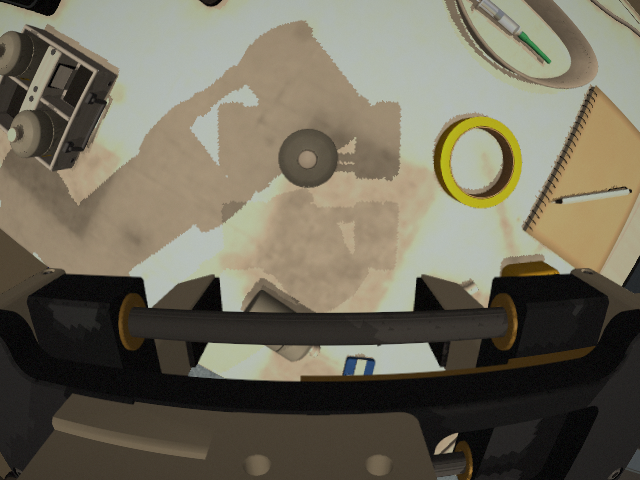

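```bash
python3 - <<'E'
from h import *
d=cams.read_camera("wrist"); z=np.load("pics/w2.npz")
print(wonz(d,z["tp"],z["tr"],308,159,.09),wonz(d,z["tp"],z["tr"],308,158,.07), z["tp"])
E
```

```text
[ 0.62527848 -0.11673939  0.09      ] [ 0.62493588 -0.11636554  0.07      ] [ 0.57973156 -0.15291937  0.40410486]
```

```bash
python3 -m inch '22 18 0 0 1;23 18 -20 0 1;0 0 -38 0 1;0 0 -38 0 1;0 0 -36 0 1;0 0 -30 0 1;0 0 -15 0 1;0 0 -6 0 1'; python3 -m inch '0 0 0 0 1;0 0 0 0 1'
```

```text
time: 3.78
tool_pos: [0.6241, -0.1116, 0.2187]
tool_rot: [-0.858, 1.565, 2.837]
contact_force: [-0.6, -0.1, 0.0]
opening: 0.0914
time: 3.95
tool_pos: [0.6256, -0.1127, 0.223]
tool_rot: [2.266, 1.569, -0.324]
contact_force: [0.3, -0.5, 0.4]
opening: 0.0921
```

```bash
python3 -m inch '0 0 0 0 1;0 0 0 0 1'; python3 look.py w3
```

```text
time: 4.12
tool_pos: [0.6257, -0.1133, 0.2237]
tool_rot: [2.272, 1.567, -0.318]
contact_force: [0.7, -0.3, 0.0]
opening: 0.0917
4.1167 [ 0.62572544 -0.11326236  0.22368882] yhead -1.0197905648756769 [ 0.69914279 -0.28950187  0.02126594]
```

View pics/w3.png

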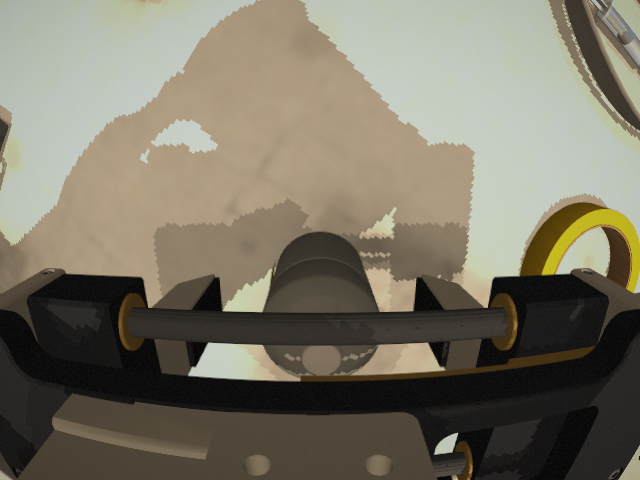

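```bash
python3 - <<'E'
from h import *
d=cams.read_camera("wrist"); z=np.load("pics/w3.npz"); M=R.from_euler('xyz',z["tr"]).as_matrix()
p=wonz(d,z["tp"],z["tr"],321,360,.09); print(p, M.T@(p-z["tp"]))
E
```

```text
[ 0.62351791 -0.11664191  0.09      ] [0.13368457 0.00138012 0.00394027]
```

```bash
python3 -m inch '-1 -3.5 -2 0 1;0 0 0 0 1;0 0 0 0 1;0 0 0 0 0.4;0 0 0 0 0.4;0 0 0 0 0.4;0 0 0 0 0.4' 50; python3 -m inch '0 0 0 0 0.4;0 0 0 0 0.4'
```

```text
time: 4.8
tool_pos: [0.6243, -0.1168, 0.2197]
tool_rot: [0.349, 1.571, -2.242]
contact_force: [1.2, 0.5, 0.0]
opening: 0.0699
time: 4.97
tool_pos: [0.6243, -0.1168, 0.2198]
tool_rot: [1.695, 1.571, -0.895]
contact_force: [-0.1, 0.2, 0.9]
opening: 0.0562
```

```bash
python3 -m inch '0 0 0 0 0.4;0 0 0 0 0.4;0 0 0 0 0.4;0 0 0 0 0.4' 60; python3 -m inch '0 0 20 0 0.4;0 0 30 0 0.4;0 0 30 0 0.4;0 0 20 0 0.4;0 0 0 0 0.4'
```

```text
time: 5.3
tool_pos: [0.6242, -0.1166, 0.2197]
tool_rot: [-1.129, 1.57, 2.563]
contact_force: [-0.4, 2.4, 0.7]
opening: 0.0485
time: 5.72
tool_pos: [0.6251, -0.1171, 0.3238]
tool_rot: [2.256, 1.563, -0.334]
contact_force: [2.4, -1.1, -5.5]
opening: 0.0485
```

```bash
python3 -m inch '-4 20 0 0 0.4;-8 37 0 0 0.4;-8 38 0 0 0.4;-8 38 0 0 0.4;-8 38 0 0 0.4;-8 38 0 0 0.4;-8 37 0 0 0.4;-4 20 0 0 0.4'; python3 -m inch '0 0 0 0 0.4;0 0 0 0 0.4;0 0 0 0 0.4'; python3 look.py w4;  python3 - <<'E'
from h import *
for n in ("top","side"): cv2.imwrite(f"pics/{n}4.png",cams.read_camera(n)["color"][:,:,::-1])
E
```

```text
time: 6.38
tool_pos: [0.5663, 0.1528, 0.3171]
tool_rot: [-0.711, 1.566, 2.984]
contact_force: [0.8, -0.8, -6.4]
opening: 0.0485
time: 6.63
tool_pos: [0.5681, 0.1487, 0.318]
tool_rot: [-0.161, 1.568, -2.752]
contact_force: [-0.2, -0.7, -6.6]
opening: 0.0484
6.6333 [0.5681007  0.14870906 0.31803904] yhead -1.0198322265896207 [-0.16871825 -0.70334147 -6.61673545]
```

View pics/w4.png

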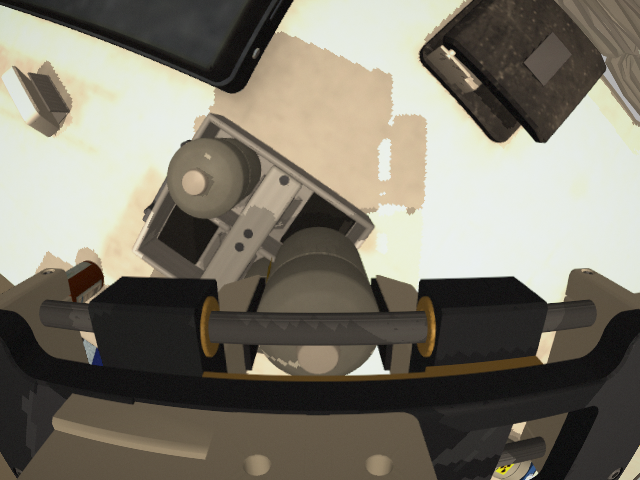

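View pics/side4.png

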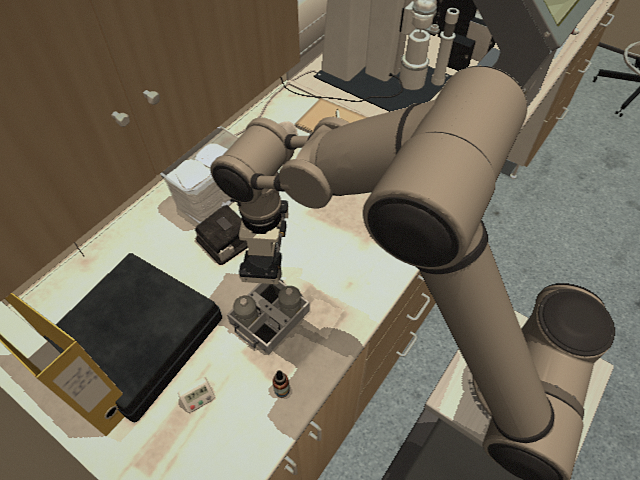

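```bash
python3 - <<'E'
from h import *
d=cams.read_camera("wrist"); z=np.load("pics/w4.npz")
for u,v,h in ((194,182,.1),(248,233,.046),(239,247,.046),(373,224,.046),(211,115,.046)): print(np.round(wonz(d,z["tp"],z["tr"],u,v,h),4))
E
```

```text
[0.5756 0.2333 0.1   ]
[0.5491 0.1945 0.046 ]
[0.5366 0.1952 0.046 ]
[0.6006 0.123  0.046 ]
[0.6079 0.2585 0.046 ]
```

```bash
python3 -m inch '0.7 3.5 0 0 0.4;0 0 -15 0 0.4;0 0 -15 0 0.4;0 0 -10 0 0.4;0 0 0 0 0.4;0 0 0 0 0.4;0 0 0 0 0.4'
```

```text
time: 7.42
tool_pos: [0.5694, 0.1526, 0.2805]
tool_rot: [2.658, 1.569, 0.067]
contact_force: [0.5, 0.2, -7.8]
opening: 0.0485
```

```bash
python3 -m inch '-0.4 0 -4 0 0.4;0 0 -4 0 0.4;0 0 -4 0 0.4;0 0 -3 0 0.4;0 0 0 0 0.4'; python3 -m inch '0 0 -3 0 0.4;0 0 -3 0 0.4;0 0 0 0 0.4'; python3 -m inch '0 0 -2 0 0.4;0 0 -2 0 0.4;0 0 0 0 0.4'
```

```text
time: 7.83
tool_pos: [0.5683, 0.1527, 0.2639]
tool_rot: [-0.345, 1.569, -2.936]
contact_force: [0.3, -0.6, -5.9]
opening: 0.0484
time: 8.08
tool_pos: [0.5684, 0.1527, 0.2581]
tool_rot: [-0.318, 1.57, -2.909]
contact_force: [-0.0, -0.2, -7.0]
opening: 0.0485
time: 8.33
tool_pos: [0.5685, 0.1527, 0.2543]
tool_rot: [-0.244, 1.57, -2.835]
contact_force: [0.2, 0.6, -6.6]
opening: 0.0482
```

```bash
for i in 1; do :; done; python3 -m inch '0 0 -2 0 0.4;0 0 -1 0 0.4;0 0 0 0 0.4'; python3 -m inch '0 0 -2 0 0.4;0 0 -1 0 0.4;0 0 0 0 0.4';python3 -m inch '0 0 -2 0 0.4;0 0 -1 0 0.4;0 0 0 0 0.4'; python3 -m inch '0 0 -2 0 0.4;0 0 0 0 0.4'
```

```text
time: 8.58
tool_pos: [0.5685, 0.1527, 0.2515]
tool_rot: [-0.21, 1.57, -2.8]
contact_force: [0.4, 0.4, -5.7]
opening: 0.0487
time: 8.83
tool_pos: [0.5685, 0.1527, 0.2484]
tool_rot: [-0.236, 1.57, -2.827]
contact_force: [-0.3, -0.3, -5.9]
opening: 0.0482
time: 9.08
tool_pos: [0.5687, 0.1524, 0.2457]
tool_rot: [1.508, 1.57, -1.083]
contact_force: [1.1, -2.6, -5.1]
opening: 0.0484
time: 9.25
tool_pos: [0.5688, 0.1523, 0.2438]
tool_rot: [1.816, 1.57, -0.775]
contact_force: [0.8, -3.6, -5.0]
opening: 0.0485
```

```bash
python3 -m inch '0 -0.3 -2 0 0.4;0 0 0 0 0.4';python3 -m inch '0 -0.3 -2 0 0.4;0 0 0 0 0.4'; python3 -m inch '0 0 -1.5 0 0.4;0 0 0 0 0.4'; python3 -m inch '0 0 -1.5 0 0.4;0 0 0 0 0.4'
```

```text
time: 9.42
tool_pos: [0.5688, 0.152, 0.2418]
tool_rot: [1.935, 1.57, -0.656]
contact_force: [1.8, -4.3, -3.0]
opening: 0.048
time: 9.58
tool_pos: [0.5688, 0.1518, 0.2397]
tool_rot: [2.122, 1.57, -0.469]
contact_force: [0.8, -4.4, -3.3]
opening: 0.0489
time: 9.75
tool_pos: [0.5686, 0.1519, 0.2377]
tool_rot: [0.725, 1.57, -1.866]
contact_force: [1.8, -4.5, -5.0]
opening: 0.0481
time: 9.92
tool_pos: [0.5685, 0.1519, 0.2363]
tool_rot: [0.325, 1.57, -2.265]
contact_force: [0.8, -4.8, -3.9]
opening: 0.0487
```

```bash
python3 -m inch '0 0 -1 0 0.4;0 0 0 0 0.4';python3 -m inch '0 0 -1 0 0.4;0 0 0 0 0.4'; python3 -m inch '0 0 -1 0 0.4;0 0 0 0 0.4'; python3 -m inch '0 0 -1 0 0.4;0 0 0 0 0.4'
```

```text
time: 10.08
tool_pos: [0.5685, 0.1519, 0.2357]
tool_rot: [0.61, 1.57, -1.98]
contact_force: [-0.2, -5.7, -0.7]
opening: 0.0487
time: 10.25
tool_pos: [0.5685, 0.1519, 0.2351]
tool_rot: [1.284, 1.57, -1.307]
contact_force: [-1.3, -5.2, 1.4]
opening: 0.0489
time: 10.42
tool_pos: [0.5685, 0.152, 0.2345]
tool_rot: [1.758, 1.57, -0.833]
contact_force: [-2.0, -5.7, 5.0]
opening: 0.0485
time: 10.58
tool_pos: [0.5685, 0.152, 0.234]
tool_rot: [2.149, 1.57, -0.442]
contact_force: [-2.7, -5.1, 7.5]
opening: 0.0485
```

```bash
python3 -m inch '0 0 -1.5 0 0.4;0 0 0 0 0.4';python3 -m inch '0 0 -1.5 0 0.4;0 0 0 0 0.4'; python3 -m inch '0 0 -1.5 0 0.4;0 0 0 0 0.4'; python3 -m inch '0 0 -1 0 0.4;0 0 0 0 0.4'
```

```text
time: 10.75
tool_pos: [0.5686, 0.152, 0.2335]
tool_rot: [2.427, 1.569, -0.163]
contact_force: [-4.8, -5.0, 15.3]
opening: 0.0486
time: 10.92
tool_pos: [0.5686, 0.1522, 0.2334]
tool_rot: [2.584, 1.568, -0.007]
contact_force: [-7.9, -5.6, 24.2]
opening: 0.0489
time: 11.08
tool_pos: [0.5687, 0.1523, 0.2333]
tool_rot: [2.653, 1.567, 0.063]
contact_force: [-11.0, -5.8, 33.6]
opening: 0.0485
time: 11.25
tool_pos: [0.5687, 0.1523, 0.2332]
tool_rot: [2.672, 1.566, 0.082]
contact_force: [-12.6, -6.2, 40.0]
opening: 0.0482
```

```bash
python3 -m inch '0 0 3 0 0.4;0 0 0 0 0.4'; python3 -m inch '0 0 0 0 0.7;0 0 0 0 0.7;0 0 0 0 0.7;0 0 0 0 0.7'
```

```text
time: 11.42
tool_pos: [0.5686, 0.1522, 0.2334]
tool_rot: [2.626, 1.568, 0.035]
contact_force: [-7.2, -5.3, 20.1]
opening: 0.0481
time: 11.75
tool_pos: [0.5685, 0.1525, 0.2301]
tool_rot: [-1.94, 1.57, 1.752]
contact_force: [-0.7, -0.0, 0.5]
opening: 0.0639
```

Released with force near zero. I'll rise straight up and take a look.

```bash
python3 -m inch '0 0 10 0 0.75;0 0 25 0 0.8;0 0 38 0 1;0 0 38 0 1;0 0 38 0 1;0 -10 25 0 1;-20 -30 0 0 1;-20 -30 0 0 1'; python3 look.py w5; python3 - <<'E'
from h import *
for n in ("top","side"): cv2.imwrite(f"pics/{n}5.png",cams.read_camera(n)["color"][:,:,::-1])
t=cv2.imread("pics/side5.png"); cv2.imwrite("pics/s5c.png",cv2.resize(t[255:360,210:320],None,fx=5,fy=5))
E
```

```text
time: 12.42
tool_pos: [0.5285, 0.0822, 0.4066]
tool_rot: [2.636, 1.566, 0.048]
contact_force: [0.1, -0.8, -0.7]
opening: 0.0919
12.4167 [0.52845243 0.08219646 0.40657158] yhead -1.017707660231803 [ 0.05069243 -0.81809877 -0.73374531]
```

View pics/w5.png

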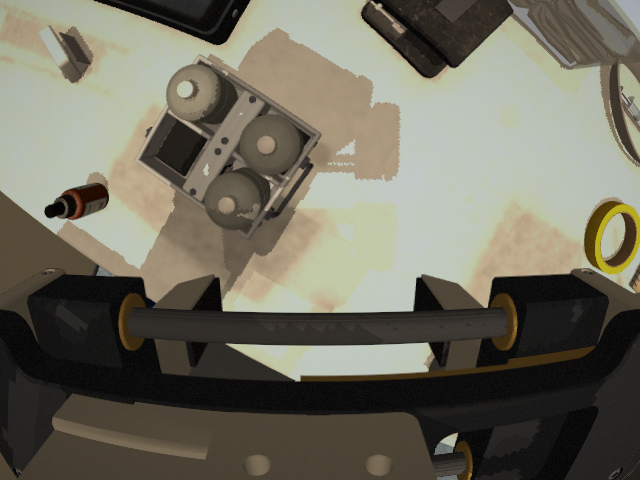

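View pics/s5c.png

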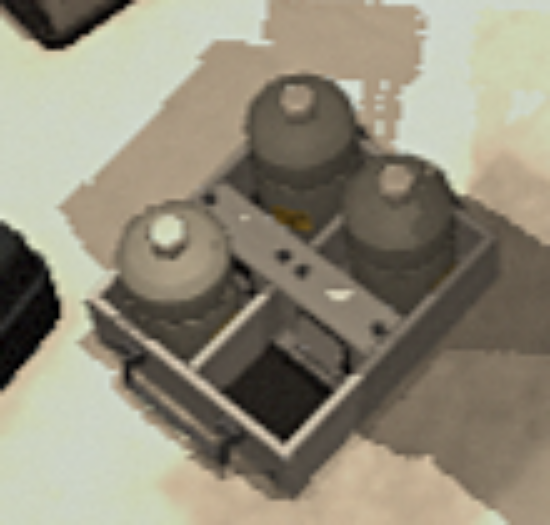

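The standing pot is now seated upright in the far right cell (wrist view, knob at (267,145)). Next is the lying pot, with the tool turned so that the jaws straddle its axis.

```bash
python3 -m inch '-8 -20 0 0.08 1;-9 -37 0 0.12 1;-9 -37 0 0.12 1;-9 -37 0 0.12 1;-9 -37 0 0.12 1;-9 -37 0 0.12 1;-9 -37 0 0.12 1;-9 -37 0 0.12 1';python3 -m inch '-8 -25 -20 0 1;0 -13 -30 0 1;0 0 -20 0 1;0 0 0 0 1;0 0 0 0 1;0 0 0 0 1'; python3 look.py w6
```

```text
time: 13.23
tool_pos: [0.4625, -0.1811, 0.4046]
tool_rot: [1.879, 1.57, 0.159]
contact_force: [0.9, -0.0, 0.1]
opening: 0.0916
time: 13.73
tool_pos: [0.4553, -0.2177, 0.3355]
tool_rot: [1.276, 1.569, -0.449]
contact_force: [0.3, -0.8, -0.1]
opening: 0.0916
13.7333 [ 0.45526242 -0.2176893   0.33551958] yhead -0.15455437847138895 [ 0.25910391 -0.82849632 -0.07248215]
```

View pics/w6.png

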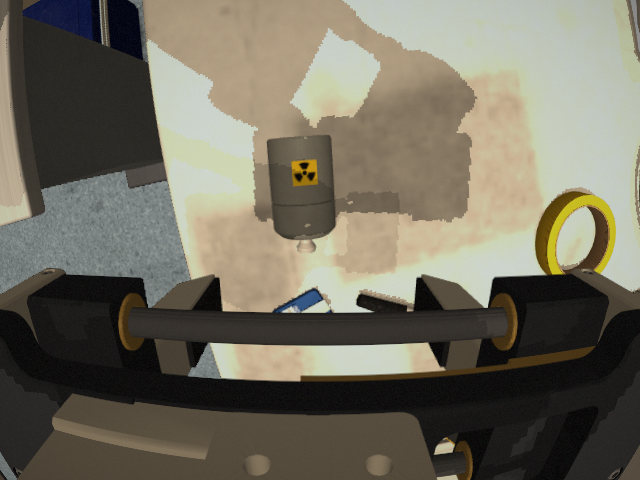

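```bash
python3 - <<'E'
from h import *
d=cams.read_camera("wrist"); z=np.load("pics/w6.npz")
for u,v,h in ((267,143,.025),(332,138,.025),(272,205,.025),(335,201,.025),(306,250,.025),(300,137,.05),(304,172,.05)): print(np.round(wonz(d,z["tp"],z["tr"],u,v,h),4))
E
```

```text
[ 0.4293 -0.1427  0.025 ]
[ 0.4796 -0.147   0.025 ]
[ 0.4247 -0.1918  0.025 ]
[ 0.4746 -0.1965  0.025 ]
[ 0.4454 -0.2328  0.025 ]
[ 0.4564 -0.1429  0.05  ]
[ 0.4552 -0.1681  0.05  ]
```

```bash
python3 -m inch '-6.5 15 0 0.058 1;0 0 -30 0 1;0 0 -38 0 1;0 0 -35 0 1;0 0 -20 0 1;0 0 -10 0 1;0 0 0 0 1;0 0 0 0 1'; python3 -m inch '0 0 0 0 1;0 0 0 0 1'; python3 look.py w7
```

```text
time: 14.5
tool_pos: [0.4485, -0.2031, 0.2023]
tool_rot: [1.121, 1.569, -0.547]
contact_force: [0.2, -0.6, 0.1]
opening: 0.092
time: 14.67
tool_pos: [0.4485, -0.2033, 0.2029]
tool_rot: [1.1, 1.567, -0.568]
contact_force: [-0.0, 0.0, -0.3]
opening: 0.092
14.6667 [ 0.44847546 -0.20329517  0.20292965] yhead -0.0973782030720178 [-0.03644167  0.04520179 -0.34363228]
```

View pics/w7.png

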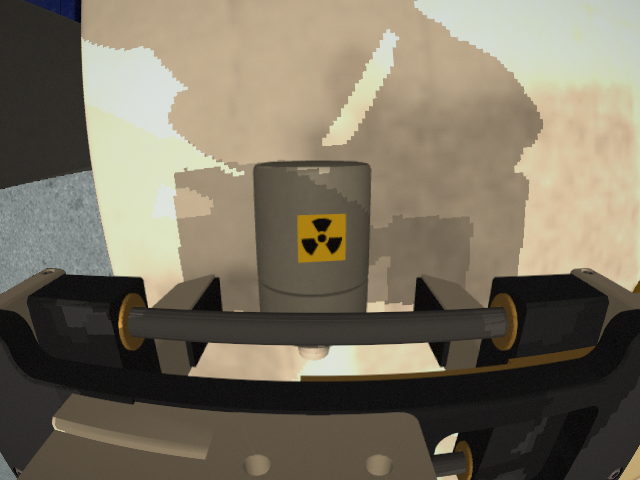

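```bash
python3 -m inch '-1 0.5 -10 0 1;0 0 -7 0 1;0 0 0 0 1;0 0 0 0 0.5;0 0 0 0 0.5;0 0 0 0 0.5;0 0 0 0 0.5;0 0 0 0 0.5' 9; python3 -m inch '0 0 0 0 0.4;0 0 0 0 0.4;0 0 0 0 0.4;0 0 0 0 0.4;0 0 0 0 0.4;0 0 0 0 0.4' 9
```

```text
time: 15.38
tool_pos: [0.4469, -0.2025, 0.1845]
tool_rot: [1.173, 1.57, -0.496]
contact_force: [0.5, 0.4, 0.1]
opening: 0.0628
time: 15.88
tool_pos: [0.4469, -0.2025, 0.1843]
tool_rot: [1.159, 1.57, -0.509]
contact_force: [0.3, -0.0, 1.3]
opening: 0.0494
```

```bash
python3 -m inch '0.4 3.8 7.5 0 0.4;0.4 4.7 7 0 0.4;0.6 5.6 6.3 0 0.4;0.6 6.3 5.6 0 0.4;0 0 0 0 0.4;0 0 0 0 0.4'; python3 look.py w8;python3 - <<'E'
from h import *
t=cams.read_camera("side")["color"][:,:,::-1]; cv2.imwrite("pics/s8c.png",cv2.resize(t[150:300,320:470],None,fx=3.5,fy=3.5))
E
```

```text
time: 16.38
tool_pos: [0.4488, -0.1814, 0.2111]
tool_rot: [1.193, 1.57, -0.475]
contact_force: [-1.3, 0.9, -2.5]
opening: 0.0492
16.3833 [ 0.44881803 -0.181446    0.21112888] yhead -0.0964413605412335 [-1.28137268  0.87363372 -2.48238146]
```

View pics/w8.png

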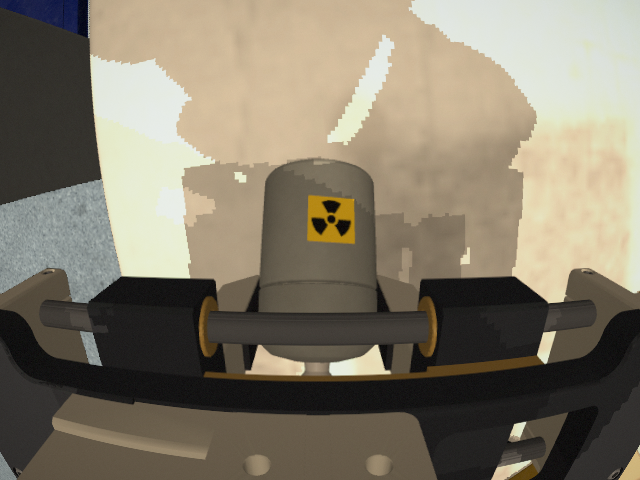

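View pics/s8c.png

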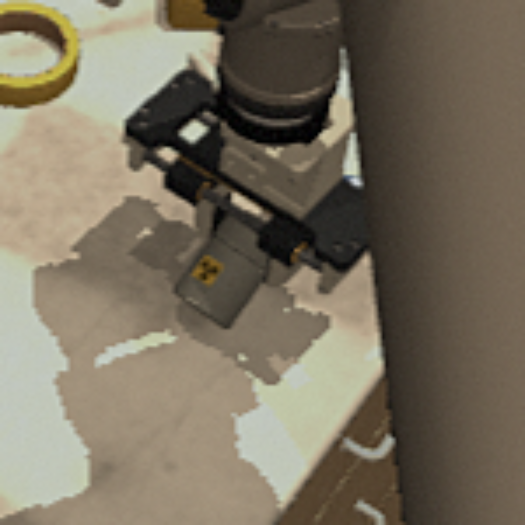

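```bash
python3 -m inch '0.7 7 4.7 0 0.4;0.7 7.5 3.6 0 0.4;0.8 8 2.6 0 0.4;0.8 8.2 1.7 0 0.4;0 0 0 0 0.4;0 0 0 0 0.4'; python3 look.py w9;python3 - <<'E'
from h import *
t=cams.read_camera("side")["color"][:,:,::-1]; cv2.imwrite("pics/s9c.png",cv2.resize(t[150:300,320:470],None,fx=3.5,fy=3.5))
E
```

```text
time: 16.98
tool_pos: [0.452, -0.1505, 0.2236]
tool_rot: [1.955, 1.57, 0.288]
contact_force: [-0.5, 0.7, 0.9]
opening: 0.0493
16.9833 [ 0.45202816 -0.15052174  0.22359359] yhead -0.09630391112987903 [-0.47622705  0.74977323  0.87260679]
```

View pics/w9.png

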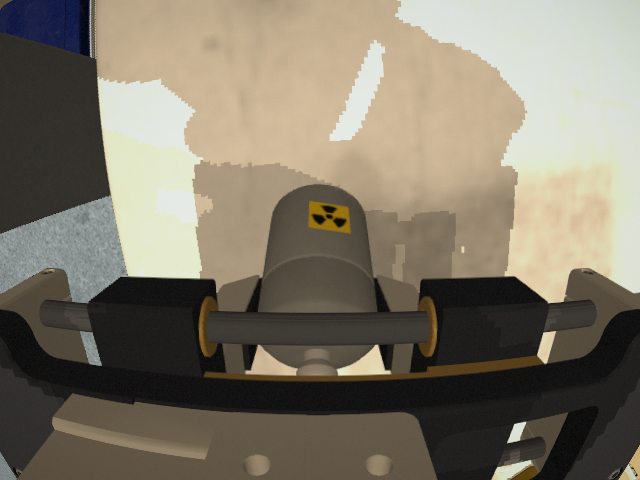

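View pics/s9c.png

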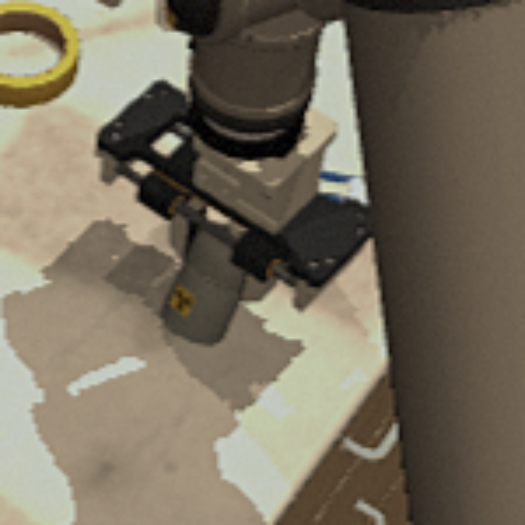

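Tilting as planned (about 60°). I'll finish the arc.

```bash
python3 -m inch '0.8 8.4 0.6 0 0.4;0.8 8.4 -0.5 0 0.4;0.8 8.2 -1.5 0 0.4;0.8 8 -2.5 0 0.4;0 0 0 0 0.4;0 0 0 0 0.4'; python3 look.py w10;python3 - <<'E'
from h import *
t=cams.read_camera("side")["color"][:,:,::-1]; cv2.imwrite("pics/s10c.png",cv2.resize(t[150:300,320:470],None,fx=3.5,fy=3.5))
E
```

```text
time: 17.58
tool_pos: [0.4553, -0.1176, 0.2193]
tool_rot: [1.426, 1.57, -0.241]
contact_force: [0.0, -0.3, -1.3]
opening: 0.0494
17.5833 [ 0.45526318 -0.11759647  0.2193116 ] yhead -0.09647615915670284 [ 0.03024158 -0.32163623 -1.26431447]
```

View pics/w10.png

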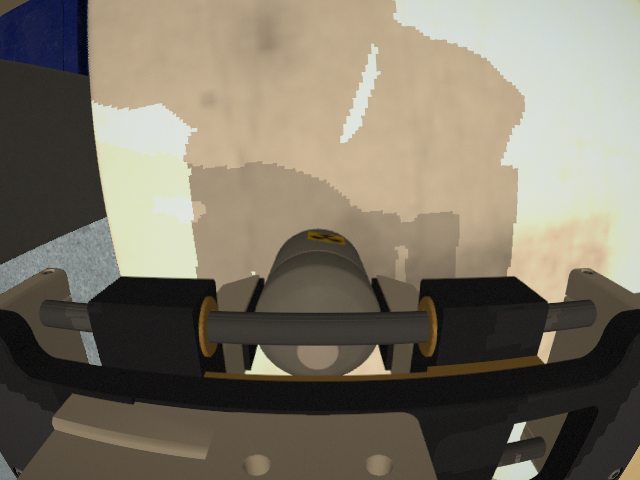

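View pics/s10c.png

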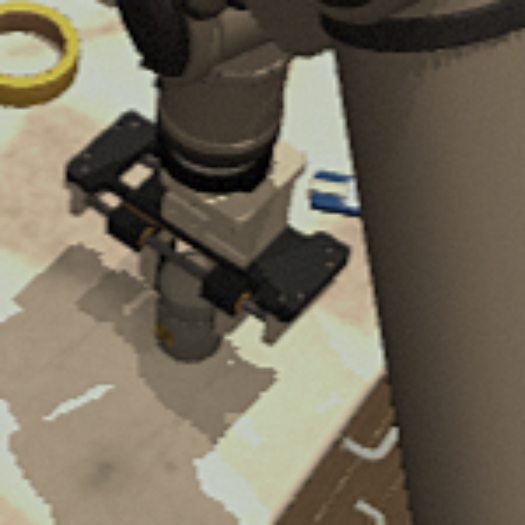

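```bash
python3 -m inch '0 0 -1 0 0.4;0 0 -1.5 0 0.4;0 0 0 0 0.4;0 0 0 0 0.4'; python3 -m inch '0 0 0 0 0.75;0 0 0 0 0.75;0 0 0 0 0.75;0 0 0 0 0.75'; python3 look.py w11;python3 - <<'E'
from h import *
t=cams.read_camera("side")["color"][:,:,::-1]; cv2.imwrite("pics/s11c.png",cv2.resize(t[150:300,320:470],None,fx=3.5,fy=3.5))
E
```

```text
time: 18.02
tool_pos: [0.4551, -0.119, 0.2175]
tool_rot: [0.657, 1.569, -1.011]
contact_force: [-2.0, -3.9, 7.4]
opening: 0.049
time: 18.35
tool_pos: [0.4549, -0.1183, 0.2166]
tool_rot: [-2.142, 1.57, 2.473]
contact_force: [0.1, 0.3, -0.0]
opening: 0.0678
18.35 [ 0.45491202 -0.11829153  0.21664588] yhead -0.09765334731954377 [ 0.12574977  0.25087294 -0.00436472]
```

View pics/w11.png

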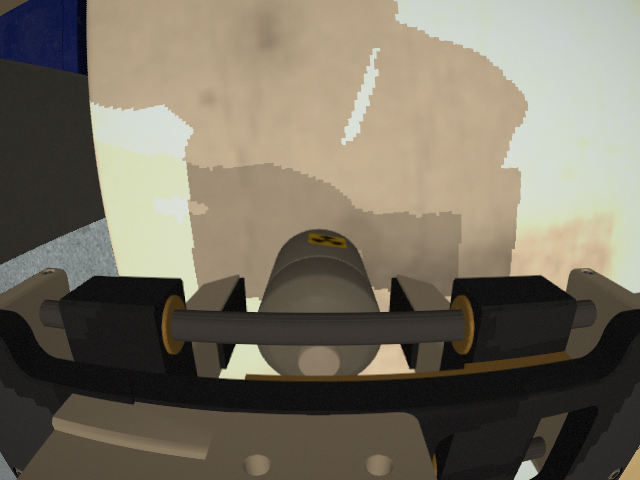

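View pics/s11c.png

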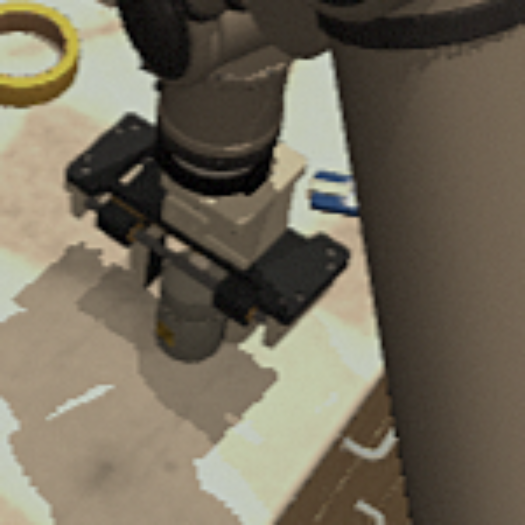

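```bash
python3 - <<'E'
from h import *
d=cams.read_camera("wrist"); z=np.load("pics/w11.npz"); M=R.from_euler('xyz',z["tr"]).as_matrix()
p=wonz(d,z["tp"],z["tr"],319,361,.09); print(p, M.T@(p-z["tp"]))
E
python3 -m inch '0 0 3 -0.06 1;0 0 0 -0.12 1;0 0 0 -0.123 1;0 0 0 -0.123 1;0 0 0 -0.123 1;0 0 0 -0.123 1;0 0 0 -0.123 1;0 0 0 -0.125 1'; python3 -m inch '0 0 0 0 1;0 0 0 0 1'; python3 look.py w12
```

```text
[ 0.45649541 -0.11878655  0.09      ] [0.12664498 0.00168479 0.00037727]
time: 19.17
tool_pos: [0.455, -0.1183, 0.2198]
tool_rot: [-0.921, 1.571, 2.768]
contact_force: [0.4, 0.2, -0.2]
opening: 0.0922
time: 19.33
tool_pos: [0.455, -0.1184, 0.2198]
tool_rot: [-0.204, 1.571, -2.789]
contact_force: [-0.1, -0.1, -0.6]
opening: 0.0915
19.3333 [ 0.45502955 -0.11835774  0.21980766] yhead -1.0137376443159392 [-0.06991481 -0.06952031 -0.56079419]
```

View pics/w12.png

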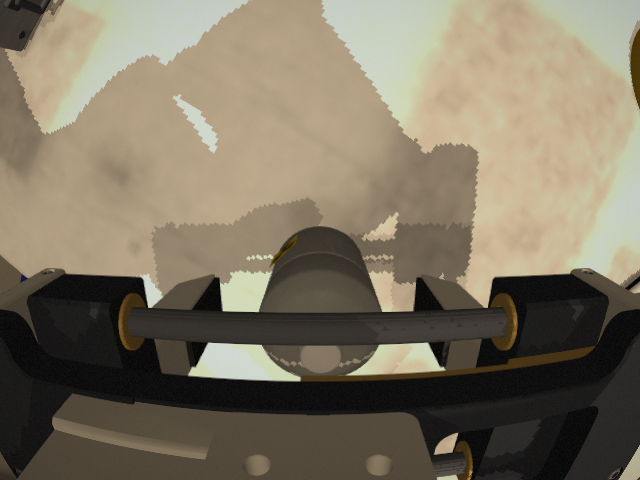

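```bash
python3 - <<'E'
from h import *
d=cams.read_camera("wrist"); z=np.load("pics/w12.npz"); M=R.from_euler('xyz',z["tr"]).as_matrix()
p=wonz(d,z["tp"],z["tr"],320,359,.09); print(p, M.T@(p-z["tp"]))
E
python3 -m inch '0 0 0 0 0.4;0 0 0 0 0.4;0 0 0 0 0.4;0 0 0 0 0.4;0 0 0 0 0.4;0 0 0 0 0.4;0 0 0 0 0.4;0 0 0 0 0.4' 50; python3 -m inch '0 0 0 0 0.4;0 0 0 0 0.4' 60
```

```text
[ 0.45475198 -0.11969976  0.09      ] [0.12980772 0.00099442 0.00093525]
time: 20.1
tool_pos: [0.4552, -0.1186, 0.2199]
tool_rot: [1.803, 1.57, -0.785]
contact_force: [1.1, -0.8, -0.7]
opening: 0.0488
time: 20.27
tool_pos: [0.4552, -0.1186, 0.22]
tool_rot: [1.894, 1.57, -0.694]
contact_force: [0.2, -1.8, 0.4]
opening: 0.0484
```

```bash
python3 -m inch '0 0 20 0 0.4;0 0 35 0 0.4;0 0 38 0 0.4;0 5 38 0 0.4;4 25 10 0 0.4;6 37 0 0 0.4;7 38 0 0 0.4;7 38 0 0 0.4'; python3 -m inch '7 38 0 0 0.4;7 38 0 0 0.4;7 38 0 0 0.4;7 38 0 0 0.4;6 35 0 0 0.4;2 20 0 0 0.4;0 0 0 0 0.4;0 0 0 0 0.4'; python3 look.py w13
```

```text
time: 20.93
tool_pos: [0.4783, 0.0261, 0.3602]
tool_rot: [-0.747, 1.568, 2.946]
contact_force: [0.9, -0.4, -6.4]
opening: 0.0486
time: 21.6
tool_pos: [0.5143, 0.2327, 0.359]
tool_rot: [-0.216, 1.567, -2.802]
contact_force: [-0.1, -1.2, -6.8]
opening: 0.0487
21.6 [0.51428143 0.23265114 0.35903853] yhead -1.0149398524638849 [-0.1174558  -1.15280737 -6.79510759]
```

View pics/w13.png

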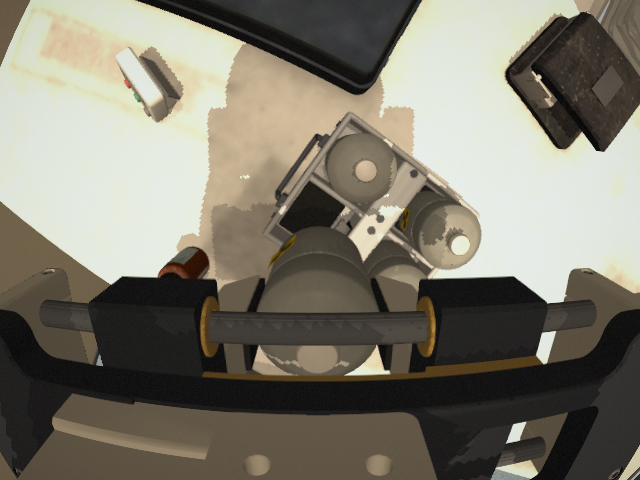

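```bash
python3 - <<'E'
from h import *
t=cams.read_camera("top"); s=cams.read_camera("side")
print(onz(t,182,300,.09), onz(s,279,377,.1), onz(s,281,393,0.0))
tgt=np.array([.515,.237]); h=-1.015; e=np.array([np.cos(h),np.sin(h)])
for b in (onz(t,182,300,.09)[:2],): r=b-tgt; print("along jaw",r@e,"across",r@np.array([-e[1],e[0]]))
E
python3 -m inch '0.7 4.2 -20 0 0.4;0 0 -30 0 0.4;0 0 -25 0 0.4;0 0 -10 0 0.4;0 0 0 0 0.4;0 0 0 0 0.4'
```

```text
[0.41196659 0.29858298 0.09      ] [0.40334745 0.31972639 0.1       ] [0.40739029 0.3182173  0.        ]
along jaw -0.1066760292336362 across -0.0550324705449354
time: 22.25
tool_pos: [0.5162, 0.2352, 0.2763]
tool_rot: [1.346, 1.571, -1.244]
contact_force: [0.0, 0.8, -6.2]
opening: 0.0483
```

```bash
python3 -m inch '-1 1.6 0 0 0.4;0 0 -3 0 0.4;0 0 -3 0 0.4;0 0 0 0 0.4'; python3 -m inch '0 0 -3 0 0.4;0 0 -2 0 0.4;0 0 0 0 0.4'; python3 -m inch '0 0 -3 0 0.4;0 0 -2 0 0.4;0 0 0 0 0.4'; python3 -m inch '0 0 -2 0 0.4;0 0 -2 0 0.4;0 0 0 0 0.4'
```

```text
time: 22.58
tool_pos: [0.5146, 0.2374, 0.27]
tool_rot: [2.629, 1.57, 0.041]
contact_force: [-0.6, 0.4, -7.1]
opening: 0.0482
time: 22.83
tool_pos: [0.5146, 0.2374, 0.2644]
tool_rot: [-0.136, 1.57, -2.725]
contact_force: [-0.3, -0.2, -6.1]
opening: 0.0482
time: 23.08
tool_pos: [0.5146, 0.2373, 0.2593]
tool_rot: [-0.157, 1.57, -2.746]
contact_force: [0.6, -0.1, -7.4]
opening: 0.0487
time: 23.33
tool_pos: [0.5146, 0.2374, 0.2554]
tool_rot: [-0.126, 1.57, -2.714]
contact_force: [0.8, -1.0, -6.8]
opening: 0.0484
```

Base 36 mm up, inside the mouth with no contact. I'll keep going down.

```bash
python3 -m inch '0 -0.5 -2 0 0.4;0 0 -2 0 0.4;0 0 0 0 0.4'; python3 -m inch '0 0 -2 0 0.4;0 0 -2 0 0.4;0 0 0 0 0.4'; python3 -m inch '0 0 -2 0 0.4;0 0 0 0 0.4'; python3 -m inch '0 0 -2 0 0.4;0 0 0 0 0.4'
```

```text
time: 23.58
tool_pos: [0.5146, 0.2368, 0.2514]
tool_rot: [-0.109, 1.57, -2.698]
contact_force: [0.3, -0.2, -6.4]
opening: 0.0486
time: 23.83
tool_pos: [0.5147, 0.2369, 0.2475]
tool_rot: [-0.341, 1.57, -2.929]
contact_force: [0.5, -0.3, -6.0]
opening: 0.0486
time: 24.0
tool_pos: [0.5148, 0.2372, 0.2458]
tool_rot: [-2.947, 1.57, 0.748]
contact_force: [0.1, 1.9, -6.4]
opening: 0.0487
time: 24.17
tool_pos: [0.5149, 0.2373, 0.244]
tool_rot: [-3.085, 1.569, 0.61]
contact_force: [0.7, 4.2, -4.9]
opening: 0.0484
```

```bash
python3 -m inch '0 0 -1.5 0 0.4;0 0 0 0 0.4'; python3 -m inch '0 0 -1.5 0 0.4;0 0 0 0 0.4'; python3 -m inch '0 0 -1.5 0 0.4;0 0 0 0 0.4'; python3 -m inch '0 0 -1 0 0.4;0 0 0 0 0.4'
```

```text
time: 24.33
tool_pos: [0.515, 0.2372, 0.2426]
tool_rot: [3.111, 1.569, 0.523]
contact_force: [1.1, 5.2, -4.5]
opening: 0.0488
time: 24.5
tool_pos: [0.5149, 0.2372, 0.2411]
tool_rot: [3.117, 1.569, 0.529]
contact_force: [0.7, 5.2, -1.7]
opening: 0.0491
time: 24.67
tool_pos: [0.515, 0.2373, 0.2398]
tool_rot: [-3.137, 1.569, 0.558]
contact_force: [0.0, 5.7, -1.4]
opening: 0.0482
time: 24.83
tool_pos: [0.515, 0.2372, 0.2383]
tool_rot: [3.135, 1.569, 0.546]
contact_force: [2.7, 5.7, -6.0]
opening: 0.0485
```

```bash
python3 -m inch '0 0 -1.5 0 0.4;0 0 0 0 0.4'; python3 -m inch '0 0 -1 0 0.4;0 0 0 0 0.4'; python3 -m inch '0 0 -1 0 0.4;0 0 0 0 0.4'; python3 -m inch '0 0 -1 0 0.4;0 0 0 0 0.4'
```

```text
time: 25.0
tool_pos: [0.5149, 0.2373, 0.2368]
tool_rot: [-2.967, 1.569, 0.728]
contact_force: [2.4, 6.3, -5.3]
opening: 0.0485
time: 25.17
tool_pos: [0.5149, 0.2373, 0.2359]
tool_rot: [-2.899, 1.569, 0.796]
contact_force: [0.7, 6.4, -3.2]
opening: 0.0485
time: 25.33
tool_pos: [0.5149, 0.2373, 0.235]
tool_rot: [-2.941, 1.569, 0.754]
contact_force: [1.2, 5.9, -3.2]
opening: 0.0485
time: 25.5
tool_pos: [0.5149, 0.2373, 0.2344]
tool_rot: [-2.993, 1.569, 0.702]
contact_force: [0.8, 5.5, -1.2]
opening: 0.0484
```

```bash
python3 -m inch '0 0 -1 0 0.4;0 0 0 0 0.4'; python3 -m inch '0 0 -1 0 0.4;0 0 0 0 0.4'; python3 -m inch '0 0 -1 0 0.4;0 0 0 0 0.4'; python3 -m inch '0 0 -1 0 0.4;0 0 0 0 0.4'
```

```text
time: 25.67
tool_pos: [0.515, 0.2373, 0.2338]
tool_rot: [-3.055, 1.569, 0.64]
contact_force: [-0.3, 6.3, 1.9]
opening: 0.0488
time: 25.83
tool_pos: [0.515, 0.2374, 0.2332]
tool_rot: [-3.113, 1.568, 0.582]
contact_force: [-1.6, 4.6, 6.1]
opening: 0.049
time: 26.0
tool_pos: [0.515, 0.2374, 0.2326]
tool_rot: [3.137, 1.568, 0.549]
contact_force: [-3.2, 5.0, 9.0]
opening: 0.0486
time: 26.17
tool_pos: [0.515, 0.2374, 0.2322]
tool_rot: [3.116, 1.568, 0.527]
contact_force: [-3.5, 4.7, 14.5]
opening: 0.0485
```

```bash
python3 -m inch '0 0 -1.5 0 0.4;0 0 0 0 0.4'; python3 -m inch '0 0 -1.5 0 0.4;0 0 0 0 0.4'; python3 -m inch '0 0 -1.5 0 0.4;0 0 0 0 0.4'; python3 -m inch '0 0 -0.5 0 0.4;0 0 0 0 0.4'; python3 -m inch '0 0 3 0 0.4;0 0 0 0 0.4'
```

```text
time: 26.33
tool_pos: [0.515, 0.2374, 0.2321]
tool_rot: [3.048, 1.567, 0.459]
contact_force: [-6.7, 2.7, 25.1]
opening: 0.0482
time: 26.5
tool_pos: [0.515, 0.2374, 0.232]
tool_rot: [3.012, 1.566, 0.424]
contact_force: [-9.8, 1.6, 35.0]
opening: 0.0484
time: 26.67
tool_pos: [0.515, 0.2374, 0.2319]
tool_rot: [2.979, 1.565, 0.391]
contact_force: [-12.6, 0.1, 46.1]
opening: 0.0484
time: 26.83
tool_pos: [0.515, 0.2374, 0.2319]
tool_rot: [2.977, 1.565, 0.388]
contact_force: [-13.9, -0.2, 49.2]
opening: 0.0484
time: 27.0
tool_pos: [0.5149, 0.2373, 0.2321]
tool_rot: [3.017, 1.566, 0.429]
contact_force: [-8.1, 2.2, 28.1]
opening: 0.0488
```

Hard stop reached. Release, rise straight up, back off and look.

```bash
python3 -m inch '0 0 0 0 0.7;0 0 0 0 0.7;0 0 0 0 0.7;0 0 0 0 0.7'; python3 -m inch '0 0 10 0 0.75;0 0 25 0 0.8;0 0 38 0 1;0 0 38 0 1;0 0 38 0 1;0 -10 25 0 1;-5 -35 0 0 1;-5 -35 0 0 1';  python3 -m inch '-5 -30 0 0 1;0 -20 0 0 1;0 0 0 0 1;0 0 0 0 1;0 0 0 0 1;0 0 0 0 1'; python3 look.py w14; python3 - <<'E'
from h import *
for n in ("top","side"): cv2.imwrite(f"pics/{n}14.png",cams.read_camera(n)["color"][:,:,::-1])
t=cv2.imread("pics/side14.png"); cv2.imwrite("pics/s14c.png",cv2.resize(t[255:360,210:320],None,fx=5,fy=5))
E
```

```text
time: 27.33
tool_pos: [0.5147, 0.2365, 0.2275]
tool_rot: [0.3, 1.57, -2.288]
contact_force: [1.4, 0.2, -0.6]
opening: 0.0637
time: 28.0
tool_pos: [0.5045, 0.1568, 0.4042]
tool_rot: [2.654, 1.566, 0.068]
contact_force: [1.2, 0.0, -0.7]
opening: 0.0919
time: 28.5
tool_pos: [0.4998, 0.1077, 0.4019]
tool_rot: [-1.839, 1.571, 1.856]
contact_force: [-0.6, 0.4, -0.1]
opening: 0.092
28.5 [0.49976977 0.10771864 0.40191906] yhead -1.016582885865787 [-0.60823123  0.42622399 -0.13316908]
```

View pics/w14.png

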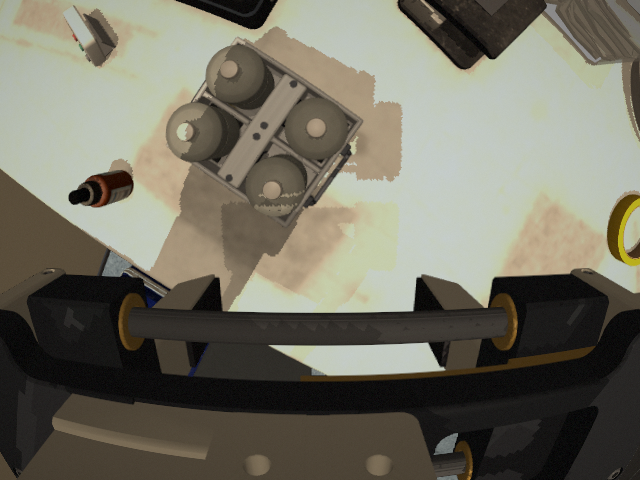

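View pics/s14c.png

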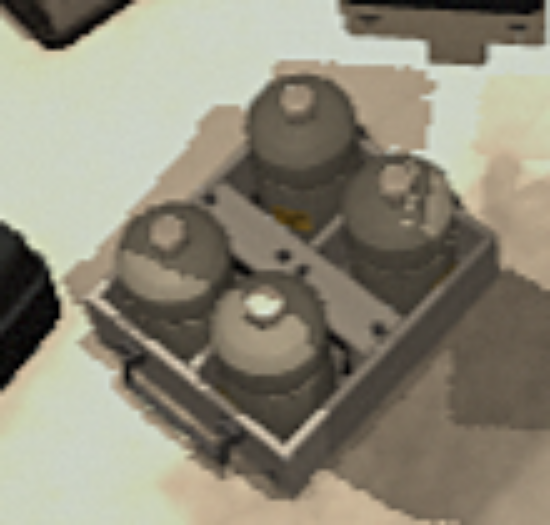

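View pics/top14.png

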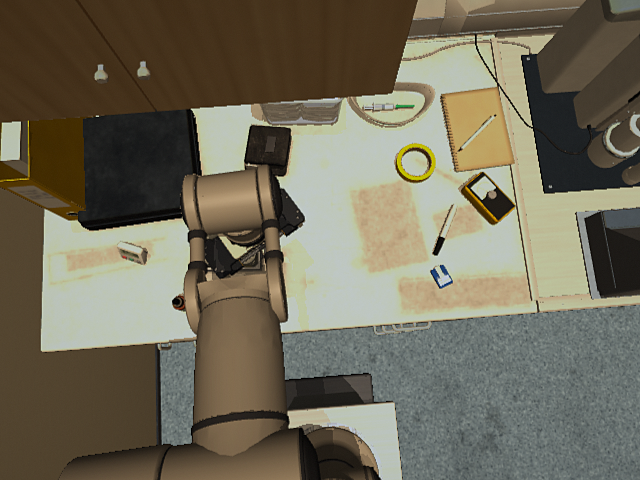

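```bash
python3 - <<'E'
from h import *
d=cams.read_camera("wrist"); s=cams.read_camera("side"); z=np.load("pics/w14.npz")
for n,a,b in (("FR",(316,127),(297,97)),("NL",(186,131),(264,303)),("FLp",(229,69),(168,230)),("NRp",(272,189),(397,178))):
    print(n,np.round(tri([wray(d,z["tp"],z["tr"],*a),ray(s,b[0]/5+209.6,b[1]/5+254.6)]),4))
E
```

```text
FR [0.5682 0.1507 0.1069]
NL [0.5162 0.2364 0.1032]
FLp [0.5737 0.2322 0.1   ]
NRp [0.5103 0.1544 0.0983]
```

```bash
python3 -c "
from cell import workorder,readout
print(workorder.hand_in()); print(readout.observe()['time'])"
```

```text
the job is handed in; nothing more can be done
None
the job is handed in; nothing more can be done
```

Both lead pots are in the crate, standing upright and pressed down on their seats. I handed the job in at about 28.6 s of the 59 s allowed.

- **Standing pot, far right cell:** I slid it down past the leaf and pressed until the cushion went hard. The tool read 40 N upward, about 47 N on the seat with the pot's weight added.
- **Lying pot, near left cell:** I held it lightly near the lid and tipped it up about its base edge until it stood on the worktop. I then regripped it firmly and slid it down to a hard stop. The tool read 49 N upward, about 56 N on the seat, under the 70 N ramming limit.

**Last checks:** The pictures taken after release show both pots upright in their cells. Knob heights came out at about 107 mm (far right) and 103 mm (near left). Those match the seat heights I felt, so both pots stayed down when let go. In the top view the meter, marker, timer and badge look unmoved. The arm half hides the bottle there, but the wrist view shows it still standing. The gripper was open and well clear of everything.

The cameras disagreed by about 2 mm on where the crate is. Neither pot touched anything going in until it met its leaf, so that made no difference.

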